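# Unload the mixer, clamp new pigment jars in it and set it to run

### The arm

A 6-joint arm with a two-finger parallel gripper is mounted at the origin on the work surface. World frame = base frame: x ahead of the robot, y to its left, z up, the work surface at z = 0. Lengths are in mm, angles in rad, forces in N, time in s.
With the tool pointing down it reaches from about 300 to 750 mm from the base axis. Payload 8.5 kg.
Tool frame: the origin (TCP) lies on the centre line of the jaws, within the pads' length; the fingertips stand 14 mm ahead of it and the grasp point (between the pads) lies 5 mm behind it (bot.tip_extent is the distance from the TCP to the fingertips, in mm); z points along the fingers, y is the line along which they close (so a half turn about z gives the same grasp; the last joint's range is limited). The gripper opens to 85 mm and grips with 20 to 120 N. Pads are 22 mm wide; open, the fingers measure 114 mm over their backs; the gripper's body (76 mm by 85 mm) begins 54 mm behind the grasp point. The pads swing forward as they close: fully open they stand 13 mm farther back than shut.
Start: joints at [1, 0.381, 1.297, -0, 1.464, -0.215], TCP at [191.578, 515.537, 245.322] pointing down, gripper open.
Joint ranges: [-3.11, 3.11], [-0.89, 2.33], [0.22, 2.48], [-1.42, 4.56], [0.17, 2.85], [-2.88, 2.88]. Speed limits (rad/s): [2.39, 2.39, 3.14, 3.14, 3.14, 3.14].

### API

Orientations are given as a unit quaternion [x, y, z, w].
In Python, from rig import bot, cams, close_job gives the robot as it stands.
- The arm moves only by the tool send_rows, never from a script. Its argument "targets" is one flat list of numbers, 4 for each row, row after row: the shift along the tool's x, y, z in m, then the turn about the tool's z in degrees. A call has 1 to 8 rows; each row is the pose to reach, as a shift and turn from the pose commanded when the call began, along the tool's axes at that moment; what a row does not reach only later rows make up. A row lasts 1/10 s, in which the tool goes at most 50 mm and 8.59 degrees, less where a joint would pass 70% of its speed; a pose out of reach is approached as far as the arm can. A call with a gripper value outside its range is refused whole. "fingers" is the closure, from 0 (fully open) to 1 (shut), set as the call begins (left out, the last holds). The fingers move at their own pace and stop on an object; the grip force is fixed at half the most. Time passes only in rows, so rows that repeat a pose let the fingers close. It gives the time, the measured TCP pose, the force, the opening and the grip force at its end, in the units of the state.
- bot.state(): the state, without advancing time (a new reading comes with each control period).
- cams.snapshot(name): name is "scene" or "top" or "wrist"; returns (picture, depth): 420x560x3 uint8, blue, green, red; 420x560 float32, mm along the optical axis (not along the pixel's ray), 0 where there is no reading.
- cams.calibration(name): a dict with "fx", "fy", "cx", "cy" (pixels), "camera_from_world" (4x4, takes a point from world to camera coordinates); the wrist camera has in their place "hand_eye" (4x4, takes a point from camera to tool coordinates, whose origin is the TCP and whose axes are the flange's). Camera axes: x right, y down, z forward; pixel columns grow to the right and rows downward; lengths in mm; the calibration is good to about 2 mm. A picture is of the moment at which its call begins: read the wrist's pose just before it. calibration takes no time and is no camera call.
- close_job(): hands the job in; it is judged then, once.
The state is a dict: "time": time; "joint_pos": joint angles; "qvel": joint speeds; "tau": joint torques, N m; "tool_pos": TCP position; "tcp_rot": TCP orientation; "contact_force": force on the tool from outside, world axes, zero at the start; "wrist_torque": the same for the moment, N m; "width": finger opening in mm; "gripper_force": force on a finger pad.
Only numpy, scipy, OpenCV 4.12 (cv2) and the standard library are available. Lean on these libraries where they do the work, as an engineer would, in place of code of your own. Each camera call takes 0.05 s, during which the arm holds its last target. There are 200 camera calls.

### The job

Take the finished white jar out of the white mixer and stand it on the round black coaster, and load every coloured pigment jar from the mat into the jar mixer's row, upright, in any order. Then turn the orange clamp knob clockwise until its slip clutch clicks (one click is enough, never more than four), so that the jaw holds all of them, and only then press the blue selector down, turn it clockwise from the red dot to the green one (RUN) and let it spring up again. Leave the cup, plate and bowl where they are.

Things in the scene. Friction and masses are not known exactly. Their poses are not given: they have to be found in the camera images.
- mixer: The white mixer, a fixed machine 240 (x) x 225 (y) mm, deck 35 mm above the table; origin under it, on the table, z up. Sides at x = +-120, y = -100 and 125 mm. The jar row lies along x on its -y side. On its +y side a grey console (y 50 to 120, top 55 mm above the table) carries the orange clamp knob at (x, y) = (-55, 85) and the blue selector at (55, 85) mm.
- row (a point): Point on the deck, mid-row, where a clamped jar's axis stands; x along the row, z up. The row is a channel between a fixed aluminium rail (face at y = -22 mm) and the jaw (face at y = 48 mm minus jaw); end rails' faces at x = +-104 mm. Rails and jaw are 24 mm high. Four jars fit side by side, e.g. at x = -76, -25, 25, 76 mm.
- jaw (a joint): How far the jaw (a steel bar with an orange face, as long as the row) has closed towards the fixed rail, in m: 0.002 to 0.010 at the start; at about 0.026 it has pushed the jars against the fixed rail. Only the clamp knob drives it, 6 mm per radian.
- clutch (a joint): How far the clamp knob's slip clutch has slipped, in rad: near 0 until the jaw presses the jars home; then, as the knob is turned on (about 0.1 N m), it slips with a click, 0.52 rad (30 degrees) each. The slip stays when the knob is let go.
- clamp_grip (a point): Orange clamp knob on a vertical axis: disc 48 mm across, 8 mm thick, with an upright wing on it 46 mm long, 14 thick, 38 high, white line on one half. Point on the axis, 21 mm above the disc, 17 mm below the wing's top; x along the wing to the white line, z up, turns with the knob. Clockwise from above closes the jaw; 2.5 to 4 rad from the start to the jars, so several grasps.
- sel_grip (a point): Blue selector knob, same size and form as the clamp knob, this point and its axes likewise (it moves with the knob). At STOP the white line points to the red dot (row's +x); at RUN, a quarter turn clockwise from above, to the green dot (row's -y).
- sel_press (a joint): How far the selector is pressed down, in m: 0 up, 0.008 fully down; a spring of 3 N at first and 7 N fully down returns it.
- sel_turn (a joint): The selector's angle in rad: 0 at STOP, clockwise from above to 1.6 at its end (RUN). It is locked at STOP unless pressed down at least 5 mm; it can rise again only near STOP or beyond 1.25 rad (RUN), where it locks again.
- cup_c (a point): A bystander: blue teacup, 64 mm in diameter, 70 mm tall; this point is 35 mm up its axis.
- plate_c (a point): A bystander: small white plate, 110 mm in diameter, 18 mm tall; this point is 9 mm up its axis.
- bowl_c (a point): A bystander: blue bowl, 110 mm in diameter, 55 mm tall; this point is 27 mm up its axis.
- jar_blue_c (a point): The blue pigment jar (blue body, white cap with a blue spot): an upright cylinder 44 mm in diameter and 50 mm tall, about 0.12 kg. This point is its centre, 25 mm above its underside; its z axis points up when it stands. None if this jar is absent.
- jar_red_c (a point): The red pigment jar (red body, white cap with a red spot): an upright cylinder 44 mm in diameter and 50 mm tall, about 0.12 kg. This point is its centre, 25 mm above its underside; its z axis points up when it stands. None if this jar is absent.
- jar_yellow_c (a point): The yellow pigment jar (yellow body, white cap with a yellow spot): an upright cylinder 44 mm in diameter and 50 mm tall, about 0.12 kg. This point is its centre, 25 mm above its underside; its z axis points up when it stands. None if this jar is absent.
- jar_green_c (a point): The green pigment jar (green body, white cap with a green spot): an upright cylinder 44 mm in diameter and 50 mm tall, about 0.12 kg. This point is its centre, 25 mm above its underside; its z axis points up when it stands. None if this jar is absent.
- jar_white_c (a point): The finished jar, white with a black cap, standing in the mixer's row at the start; same size and mass as the pigment jars (44 mm in diameter, 50 mm tall), this point likewise its centre.
- coaster (a point): Middle of the round black coaster, a flat disc 72 mm in diameter, level with the table, beside the bamboo mat on which the pigment jars stand; z up.

How it is judged (in metres and radians):
On the way, in this order (a step that is already met when the one before it is completed fails the run):
1. the white jar stands on the coaster and every coloured jar stands upright on the deck in the mixer's row, released (x of jar_blue_c in the frame of row between -0.084 and 0.084 m and y of jar_blue_c in the frame of row between -0.006 and 0.03 m and z of jar_blue_c in the frame of row between 0.021 and 0.03 m and angle between each of jar_blue_c, jar_red_c, jar_yellow_c, jar_green_c, jar_white_c's own z axis and vertical below 0.12 rad and x of jar_red_c in the frame of row between -0.084 and 0.084 m and y of jar_red_c in the frame of row between -0.006 and 0.03 m and z of jar_red_c in the frame of row between 0.021 and 0.03 m and x of jar_yellow_c in the frame of row between -0.084 and 0.084 m and y of jar_yellow_c in the frame of row between -0.006 and 0.03 m and z of jar_yellow_c in the frame of row between 0.021 and 0.03 m and x of jar_green_c in the frame of row between -0.084 and 0.084 m and y of jar_green_c in the frame of row between -0.006 and 0.03 m and z of jar_green_c in the frame of row between 0.021 and 0.03 m and horizontal distance between jar_white_c and coaster below 0.022 m and height (world z) of jar_white_c below 0.03 m and contact force between the fingers and jar_white below 0.2 N and contact force between the fingers and jar_blue below 0.2 N and contact force between the fingers and jar_red below 0.2 N and contact force between the fingers and jar_yellow below 0.2 N and contact force between the fingers and jar_green below 0.2 N), for 0.2 s.
2. the clamp knob's clutch has clicked at least once with the jaw closed on the jars (x of jar_blue_c in the frame of row between -0.084 and 0.084 m and y of jar_blue_c in the frame of row between -0.006 and 0.03 m and z of jar_blue_c in the frame of row between 0.021 and 0.03 m and angle between each of jar_blue_c, jar_red_c, jar_yellow_c, jar_green_c's own z axis and vertical below 0.12 rad and x of jar_red_c in the frame of row between -0.084 and 0.084 m and y of jar_red_c in the frame of row between -0.006 and 0.03 m and z of jar_red_c in the frame of row between 0.021 and 0.03 m and x of jar_yellow_c in the frame of row between -0.084 and 0.084 m and y of jar_yellow_c in the frame of row between -0.006 and 0.03 m and z of jar_yellow_c in the frame of row between 0.021 and 0.03 m and x of jar_green_c in the frame of row between -0.084 and 0.084 m and y of jar_green_c in the frame of row between -0.006 and 0.03 m and z of jar_green_c in the frame of row between 0.021 and 0.03 m and y of each of jar_blue_c, jar_red_c, jar_yellow_c, jar_green_c in the frame of row below 0.004 m and value of joint jaw between 0.0235 and 0.0295 m and value of joint clutch above 0.4 rad), for 0.2 s.
3. the selector is pressed down at STOP (value of joint sel_press above 0.0045 m and value of joint sel_turn below 0.5 rad), for 0.02 s.
4. the selector is turned to RUN (value of joint sel_turn above 1.25 rad), for 0.1 s.
At the end, for the whole second after the job is handed in: The white jar stands upright within 22 mm of the coaster's middle; every coloured jar stands upright (7 degrees) in the row, held between jaw and fixed rail (within 4 mm of the clamped line); the clutch has clicked; the selector is past 1.25 rad and risen to within 3 mm; all at rest (all of step 2 and horizontal distance between jar_white_c and coaster below 0.022 m and height (world z) of jar_white_c below 0.03 m and angle between jar_white_c's own z axis and vertical below 0.12 rad and value of joint sel_turn above 1.25 rad and value of joint sel_press below 0.003 m and linear speed of each of jar_blue, jar_red, jar_yellow, jar_green, jar_white below 0.02 m/s); the robot touches nothing.
It fails at once if the clamp is forced on, past four clicks (value of joint clutch above 2.4 rad).
It fails at once if the cup is moved more than 3 cm (distance of cup_c from where it was at the start of the episode above 0.03 m).
It fails at once if the plate is moved more than 3 cm (distance of plate_c from where it was at the start of the episode above 0.03 m).
It fails at once if the bowl is moved more than 3 cm (distance of bowl_c from where it was at the start of the episode above 0.03 m).
Of jar_blue, jar_red, jar_yellow, jar_green only 2 to 4 are there at a start; the rules pass over those that are not, and their reading is None.
At some moment in a run one of jar_blue, jar_red, jar_yellow, jar_green may be knocked a few centimetres aside while the robot is not near it.
It also fails if it takes over 210 s, if anything falls off the work surface, if the arm or the gripper's body presses on something with over 40 N, if the wrist force passes 120 N, or if a joint passes its speed limit or range.

## Working session

There is one attempt and no reset: what is moved stays moved. The work goes in short steps, Python scripts to look and compute and a tool call to move; the robot and the scene stay as the last step left them, time stands still between calls to the robot, and variables do not carry over. Pictures are saved under pics/ and viewed, at most 14 in all, crops included, and the job is handed in when it is done.

Besides the shell and the picture viewer there is one more tool, called after ">>>" by a JSON object that holds its "method" and its "body", one argument or row to a line. send_rows: Moves the arm, as the interface text tells. Its arguments: {"type":"object","properties":{"targets":{"type":"array","items":{"type":"number"}},"fingers":{"type":"number"}},"required":["targets"]}

```bash
mkdir -p pics
python3 - <<'E'
from rig import bot,cams
import cv2,numpy as np
print(bot.state())
for n in("top","scene"):
    p,d=cams.snapshot(n);cv2.imwrite(f"pics/{n}0.png",p);np.savez(f"{n}0.npz",p=p,d=d)
    print(n,cams.calibration(n))
print(cams.calibration("wrist"))
E
```

```text
{'time': 0.0, 'joint_pos': array([ 9.99682116e-01,  3.81167903e-01,  1.29823028e+00, -3.36203947e-05,
        1.46358664e+00, -2.15302876e-01]), 'qvel': array([ 0.00068152, -0.00016495, -0.00100764, -0.00022206,  0.00038266,
        0.00163141]), 'tau': array([ 8.55166509e-04, -4.48442316e+01, -2.31287330e+01, -6.60956448e-05,
        4.42178178e-03,  2.42437324e-06]), 'tool_pos': array([191.45857815, 515.31887812, 244.73712624]), 'tcp_rot': array([ 1.76966862e-01,  9.84216564e-01, -6.49366422e-04, -2.51270829e-04]), 'contact_force': array([0.16874676, 0.67634365, 0.0348797 ]), 'wrist_torque': array([-0.00182931,  0.05401924, -0.01692355]), 'gripper_force': 0.0, 'width': 85.35200299744619}
top {'fx': 529.5667873962065, 'fy': 529.5667873962065, 'cx': 289.22538071029413, 'cy': 213.5407361166003, 'camera_from_world': array([[ 2.31885461e-02, -9.99703229e-01, -7.46629486e-03,
         1.35173809e+01],
       [-9.94651379e-01, -2.23181740e-02, -1.00849060e-01,
         6.28599638e+02],
       [ 1.00652496e-01,  9.76490355e-03, -9.94873721e-01,
         1.35499943e+03],
       [ 0.00000000
[... 295 characters left out ...]
34286e-01, -5.92430239e-01, -7.21542065e-01,
        -1.39562769e+02],
       [-3.94656626e-01,  6.04290739e-01, -6.92155221e-01,
         1.24513019e+03],
       [ 0.00000000e+00,  0.00000000e+00,  0.00000000e+00,
         1.00000000e+00]])}
{'fx': 317.69086841206325, 'fy': 317.69086841206325, 'cx': 275.7296944323818, 'cy': 204.56633199313356, 'hand_eye': array([[ 9.11141952e-05, -9.62697144e-01, -2.70581229e-01,
         6.80952310e+01],
       [ 9.99999907e-01,  2.01843989e-04, -3.81402824e-04,
        -8.57616418e-01],
       [ 4.21790603e-04, -2.70581169e-01,  9.62697072e-01,
        -1.27179336e+02],
       [ 0.00000000e+00,  0.00000000e+00,  0.00000000e+00,
         1.00000000e+00]])}
```

View pics/top0.png

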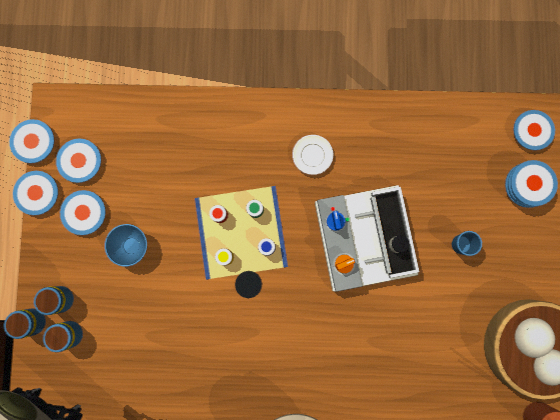

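View pics/scene0.png

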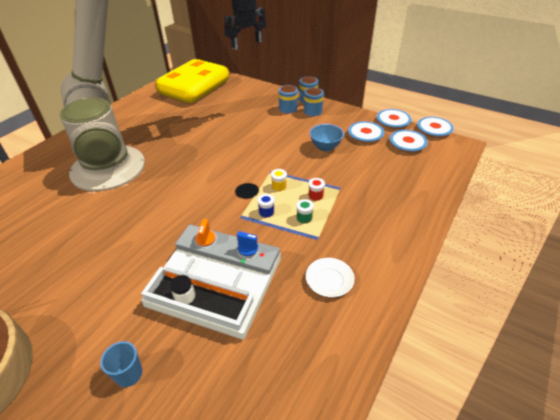

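The top view shows red (218,213), green (255,208), yellow (223,257) and blue (267,246) jars, the coaster at (248,284), the mixer spanning (317-418, 187-290), the selector at (336,220), the clamp knob at (345,264), and the white jar's black cap at (398,244). The scene view agrees: four pigment jars, white jar toward the robot-near end of the row.

```bash
cat > h.py <<'E'
import numpy as np,cv2
from rig import bot,cams
from scipy.spatial.transform import Rotation as R
def cast(cal,uv,z,T=None):
    """pixels -> world on plane z; T = world_from_camera"""
    if T is None: T=np.linalg.inv(cal["camera_from_world"])
    uv=np.atleast_2d(uv).astype(float)
    d=np.c_[(uv[:,0]-cal["cx"])/cal["fx"],(uv[:,1]-cal["cy"])/cal["fy"],np.ones(len(uv))]@T[:3,:3].T
    return T[:3,3]+d*((z-T[2,3])/d[:,2])[:,None]
def cloud(cal,dep,T=None):
    if T is None: T=np.linalg.inv(cal["camera_from_world"])
    v,u=np.indices(dep.shape)
    p=np.stack([(u-cal["cx"])/cal["fx"]*dep,(v-cal["cy"])/cal["fy"]*dep,dep],-1)
    return p@T[:3,:3].T+T[:3,3]
def wristT(s):
    W=np.eye(4);W[:3,:3]=R.from_quat(s["tcp_rot"]).as_matrix();W[:3,3]=s["tool_pos"]
    return W@cams.calibration("wrist")["hand_eye"]
E
python3 - <<'E'
from h import *
cal=cams.calibration("top");f=np.load("top0.npz");p,d=f["p"],f["d"]
P=cloud(cal,d);hsv=cv2.cvtColor(p,cv2.COLOR_BGR2HSV)
# jars: high points on mat area (z 40..60)
Z=P[...,2]
print("table z",np.median(Z[300:330,200:300]))
roi=np.zeros(Z.shape,bool);roi[185:280,195:290]=1
n,l,st,c=cv2.connectedComponentsWithStats((roi&(Z>40)).astype(np.uint8))
for i in range(1,n):
    if st[i,4]>20:
        m=l==i;print("jar px",c[i],st[i,4],"z",np.median(Z[m]),"xyz",cast(cal,c[i],50)[0].round(1),hsv[m].mean(0).round())
m=(hsv[...,2]<45);m[:265]=0;m[300:]=0;m[:,:225]=0;m[:,275:]=0
n,l,st,c=cv2.connectedComponentsWithStats(m.astype(np.uint8));i=1+st[1:,4].argmax()
print("coaster",c[i],st[i],cast(cal,c[i],0)[0])
roi=np.zeros(Z.shape,bool);roi[180:298,310:425]=1
m=roi&(Z>25)&(Z<70)
Q=P[m][:,:2];r=cv2.minAreaRect(Q.astype(np.float32));print("mixer rect",r,np.percentile(P[m][:,2],[5,25,50,75,95]))
print(cv2.boxPoints(r))
m=roi&(Z>75)
n,l,st,c=cv2.connectedComponentsWithStats(m.astype(np.uint8))
for i in range(1,n):
    if st[i,4]>5:
        k=l==i;print("high",c[i],st[i,4],np.median(Z[k]),np.median(P[k],0))
for nm,a,b in(("orange",5,20),("blue",100,130)):
    k=roi&(hsv[...,0]>=a)&(hsv[...,0]<=b)&(hsv[...,1]>150)
    print(nm,k.sum(),[cast(cal,np.argwhere(k)[:,::-1].mean(0),z)[0].round() for z in (60,95)])
E
```

```text
table z -0.6418369845226835
jar px [254.33484163 207.64705882] 221 z 49.47640118315462 xyz [639.6 118.3  50. ] [ 75.  68. 186.]
jar px [217.69868996 212.92139738] 229 z 49.00960965616241 xyz [623.7 212.7  50. ] [ 42.  93. 216.]
jar px [266.30493274 246.25112108] 223 z 49.370411851435165 xyz [540.5  84.6  50. ] [ 98.  80. 196.]
jar px [223.4185022  256.39647577] 227 z 49.14757876534122 xyz [512.  193.9  50. ] [ 50. 107. 217.]
coaster [247.92277992 284.32625483] [236 272  25  26 518] [440.76623241 133.01972182   0.        ]
mixer rect ((570.0462646484375, -172.81114196777344), (240.03628540039062, 224.11036682128906), 12.400571823120117) [30.31375868 33.84595701 38.14667447 54.4517527  60.49563318]
[[ 428.76483   -89.14349 ]
 [ 476.89142  -308.02542 ]
 [ 711.3277   -256.4788  ]
 [ 663.2011    -37.596863]]
high [336.53571429 220.01428571] 140 108.80792840770152 [606.76506562 -90.43648304 108.80792841]
high [400.39430894 243.39430894] 246 83.63373078974246 [ 554.59271091 -251.91768746   83.63373079]
high [345.10344828 263.43103448] 116 102.61394740655919 [ 499.68646223 -112.5122379   102.61394741]
orange 5544 [array([ 560., -172.,   60.]), array([ 559., -167.,   95.])]
blue 249 [array([609., -91.,  60.]), array([606., -88.,  95.])]
```

```bash
cat >> h.py <<'E'
TH=np.deg2rad(12.4);O=np.array([572.7,-185.0])
RM=np.array([[np.cos(TH),np.sin(TH)],[-np.sin(TH),np.cos(TH)]])
def mx(p): return (np.atleast_2d(p)[:,:2]-O)@RM.T   # world -> mixer xy
def tool(s=None):
    s=s or bot.state();r=R.from_quat(s["tcp_rot"]).as_matrix()
    return mx(s["tool_pos"])[0].round(1),s["tool_pos"][2].round(1),"y-axis deg rel mixer y",round(np.degrees(np.arctan2(r[1,1],r[0,1]))-102.4,2),"F",s["contact_force"].round(1),"w",round(s["width"],1),"t",round(s["time"],2)
E
python3 - <<'E'
from h import *
cal=cams.calibration("top");f=np.load("top0.npz");P=cloud(cal,f["d"])
M=mx(P.reshape(-1,3));Z=P[...,2].ravel()
for y in range(-104,60,4):
    k=(abs(M[:,1]-y)<2)&(M[:,0]>20)&(M[:,0]<90)
    g=f["p"].reshape(-1,3)[k]
    print(y,np.median(Z[k]).round(),g.mean(0).round())
for n,p in dict(green=(639.6,118.3),red=(623.7,212.7),blue=(540.5,84.6),yellow=(512,193.9),coaster=(440.8,133),white=(554.6,-251.9),sel=(606.8,-90.4),clamp=(499.7,-112.5)).items(): print(n,mx(p)[0].round(1))
print(tool(),bot.tip_extent)
for nm in ("orange",):
  hsv=cv2.cvtColor(f["p"],cv2.COLOR_BGR2HSV)
  k=(P[...,2]>92);k[:250]=0;k[280:]=0;k[:,325:][:,40:]=0;k[:,:325]=0
  q=mx(P[k]);c=np.cov(q.T);w,v=np.linalg.eigh(c);print("wing",q.mean(0),np.degrees(np.arctan2(v[1,1],v[0,1])),w)
  cv2.imwrite("pics/clampcrop.png",cv2.resize(f["p"][195:290,310:425],None,fx=6,fy=6,interpolation=cv2.INTER_CUBIC))
E
```

```text
-104 nan [nan nan nan]
-100 55.0 [123. 138. 157.]
-96 58.0 [207. 208. 210.]
-92 51.0 [138. 140. 140.]
-88 35.0 [46. 49. 51.]
-84 34.0 [30. 33. 35.]
-80 35.0 [29. 33. 34.]
-76 35.0 [32. 35. 37.]
-72 35.0 [33. 36. 38.]
-68 34.0 [32. 35. 38.]
-64 35.0 [33. 36. 38.]
-60 34.0 [32. 36. 38.]
-56 34.0 [32. 36. 38.]
-52 35.0 [32. 35. 37.]
-48 35.0 [31. 34. 36.]
-44 35.0 [32. 35. 37.]
-40 34.0 [31. 34. 36.]
-36 35.0 [24. 26. 28.]
-32 37.0 [23. 40. 53.]
-28 57.0 [123. 135. 143.]
-24 58.0 [172. 180. 179.]
-20 54.0 [138. 143. 142.]
-16 34.0 [188. 194. 194.]
-12 33.0 [201. 207. 207.]
-8 35.0 [202. 208. 208.]
-4 35.0 [207. 210. 210.]
0 34.0 [203. 205. 206.]
4 35.0 [210. 212. 212.]
8 35.0 [210. 211. 211.]
12 35.0 [210. 212. 212.]
16 35.0 [208. 210. 211.]
20 35.0 [207. 209. 209.]
24 34.0 [208. 210. 210.]
28 35.0 [211. 212. 211.]
32 34.0 [222. 221. 221.]
36 34.0 [223. 222. 222.]
40 35.0 [222. 221. 221.]
44 34.0 [177. 189. 189.]
48 44.0 [133. 150. 147.]
52 54.0 [131. 150. 130.]
56 54.0 [128. 145. 122.]
green [130.5 281.9]
red [135.2 377.5]
blue [ 26.4 270.2]
yellow [ 22.1 383.1]
coaster [-60.5 338.9]
white [-32.  -61.5]
sel [53.6 85.1]
clamp [-55.7  86.5]
(array([-222. ,  765.9]), np.float64(244.8), 'y-axis deg rel mixer y', np.float64(-32.79), 'F', array([ 0.7, -0. , -0.7]), 'w', 85.5, 't', 0.1) 14.0
wing [-54.19129923  91.89050846] 85.95320575081054 [ 31.3501024  999.33539992]
  return _methods._mean(a, axis=axis, dtype=dtype,
  ret = ret.dtype.type(ret / rcount)
<stdin>:7: RuntimeWarning: Mean of empty slice.
  ret = um.true_divide(
```

View pics/clampcrop.png

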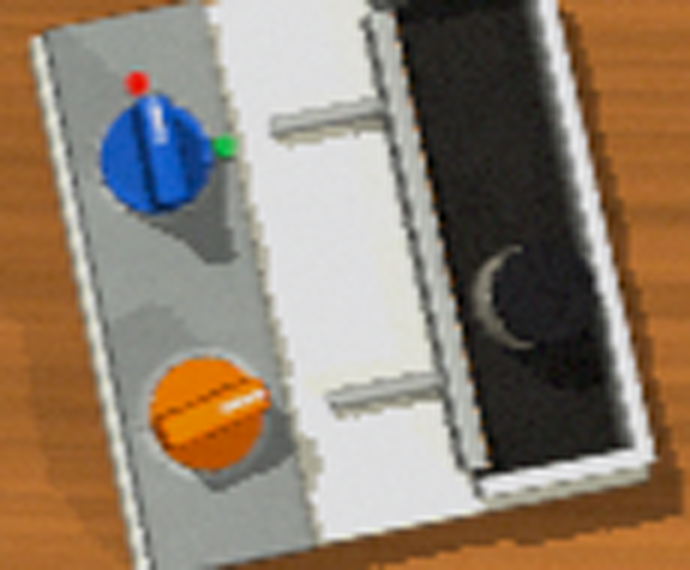

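The crop shows the selector's line toward the red dot, the clamp's line pointing at mixer −y (about −80°), the jaw open and the white jar in the channel. Moving now.

>>> {"method": "send_rows", "body": {
  "targets": [-0.035,-0.034,0,-8.2,-0.07,-0.068,0,-16.4,-0.105,-0.102,0,-24.6,-0.14,-0.136,0,-32.8,-0.175,-0.17,0,-32.8,-0.21,-0.204,0,-32.8,-0.245,-0.238,0,-32.8,-0.28,-0.272,0,-32.8],
  "fingers": 0
}}

```text
time: 0.9
tool_pos: [355.0, 170.7, 245.3]
tcp_rot: [-0.108, 0.994, 0.0, -0.0]
contact_force: [1.5, 0.6, -0.1]
width: 85.3
gripper_force: 0.0
```

```bash
python3 -c "
from h import *
print(tool())"
```

```text
(array([-136.2,  394.1]), np.float64(245.3), 'y-axis deg rel mixer y', np.float64(0.03), 'F', array([ 1.5,  0.6, -0.1]), 'w', 85.3, 't', 0.9)
```

>>> {"method": "send_rows", "body": {
  "targets": [-0.012,-0.05,0,0,-0.023,-0.1,0,0,-0.035,-0.15,0.01,0,-0.046,-0.2,0.02,0,-0.058,-0.25,0.03,0,-0.07,-0.3,0.04,0,-0.081,-0.35,0.05,0,-0.092,-0.395,0.05,0]
}}

```text
time: 1.7
tool_pos: [525.1, -186.1, 194.4]
tcp_rot: [-0.108, 0.994, 0.001, -0.001]
contact_force: [0.4, -0.1, 0.1]
width: 85.6
gripper_force: 0.0
```

>>> {"method": "send_rows", "body": {
  "targets": [-0.01,-0.047,0,0,-0.01,-0.052,0,0,-0.01,-0.052,0,0]
}}

```text
time: 2.0
tool_pos: [545.8, -233.8, 194.8]
tcp_rot: [-0.107, 0.994, 0.001, -0.001]
contact_force: [0.2, -0.0, -1.0]
width: 85.4
gripper_force: 0.0
```

```bash
python3 -c "
from h import *
s=bot.state();print(tool(s))
p,d=cams.snapshot('wrist');cv2.imwrite('pics/w1.png',p)
P=cloud(cams.calibration('wrist'),d,wristT(s));Z=P[...,2];M=mx(P.reshape(-1,3)).reshape(P.shape[:2]+(2,))
k=(Z>78)&(Z<92)&(abs(M[...,1]+62)<35)
q=M[k];print('white',q.mean(0),cv2.minEnclosingCircle(q.astype(np.float32)),np.median(Z[k]))
for x in (-75,-5,45,75):
  print(x,[(y,int(np.median(Z[(abs(M[...,0]-x)<8)&(abs(M[...,1]-y)<1)])) if ((abs(M[...,0]-x)<8)&(abs(M[...,1]-y)<1)).any() else None) for y in list(range(-100,-84,2))+list(range(-36,-14,2))])
"
```

```text
(array([-36.7, -41.9]), np.float64(194.8), 'y-axis deg rel mixer y', np.float64(-0.08), 'F', array([ 0.2, -0. , -1. ]), 'w', 85.4, 't', 2.0)
white [-34.48336647 -60.59670828] ((-33.5143928527832, -60.813140869140625), 21.81239891052246) 83.42396933132993
-75 [(-100, None), (-98, None), (-96, 57), (-94, 57), (-92, 57), (-90, 57), (-88, 41), (-86, 33), (-36, 34), (-34, 34), (-32, 33), (-30, 34), (-28, 43), (-26, 57), (-24, 57), (-22, 57), (-20, 57), (-18, 57), (-16, None)]
-5 [(-100, None), (-98, None), (-96, 57), (-94, 57), (-92, 57), (-90, 56), (-88, 41), (-86, 33), (-36, 33), (-34, 34), (-32, 34), (-30, 33), (-28, 45), (-26, 57), (-24, 57), (-22, 57), (-20, 57), (-18, 57), (-16, None)]
45 [(-100, None), (-98, None), (-96, 57), (-94, 57), (-92, 57), (-90, 56), (-88, 38), (-86, 33), (-36, 33), (-34, 33), (-32, 34), (-30, 33), (-28, 39), (-26, 57), (-24, 57), (-22, 57), (-20, 57), (-18, 57), (-16, None)]
75 [(-100, None), (-98, None), (-96, 57), (-94, 57), (-92, 57), (-90, 56), (-88, 38), (-86, 33), (-36, 34), (-34, 34), (-32, 33), (-30, 33), (-28, 47), (-26, 57), (-24, 57), (-22, 57), (-20, 57), (-18, 57), (-16, None)]
```

View pics/w1.png

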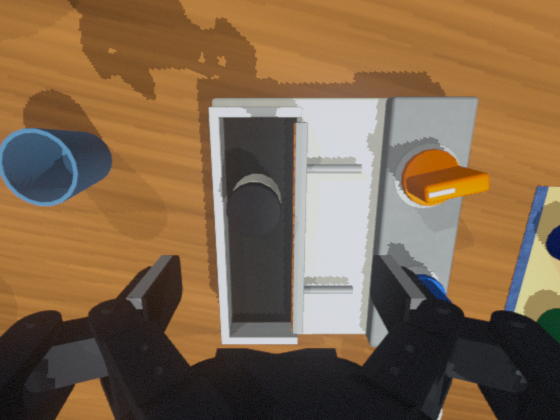

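The wrist view shows the white jar's cap at (257,205) between fixed rail (left) and jaw (300); clamp wing at (450,185), cup at left, well clear.

>>> {"method": "send_rows", "body": {
  "targets": [0.002,0,0.04,0,0.002,0,0.08,0,0.002,0,0.11,0,0.002,0,0.12,0,0.002,0,0.12,0,0.002,0,0.12,0]
}}

```text
time: 2.65
tool_pos: [544.7, -233.1, 77.5]
tcp_rot: [-0.109, 0.994, -0.001, 0.001]
contact_force: [-0.7, -0.1, 0.9]
width: 85.6
gripper_force: 0.0
```

>>> {"method": "send_rows", "body": {
  "targets": [0,0,0,0,0,0,0,0,0,0,0,0,0,0,0,0,0,0,0,0,0,0,0,0],
  "fingers": 1
}}

```text
time: 3.25
tool_pos: [546.8, -237.8, 79.4]
tcp_rot: [-0.108, 0.994, -0.006, 0.004]
contact_force: [2.7, -13.8, 11.2]
width: 42.0
gripper_force: 59.5
```

```bash
python3 -c "
from h import *
print(tool(),bot.state()['gripper_force'])"
```

```text
(array([-36.7, -46. ]), np.float64(79.4), 'y-axis deg rel mixer y', np.float64(-0.03), 'F', array([  2.7, -13.8,  11.2]), 'w', 42.0, 't', 3.25) 59.493826031684875
```

>>> {"method": "send_rows", "body": {
  "targets": [0,0,0,0,0,0,0,0,0,0,-0.01,0,0,-0.012,-0.05,0,0,-0.012,-0.1,0,0,-0.012,-0.1,0,0,-0.012,-0.1,0],
  "fingers": 0
}}

```text
time: 3.95
tool_pos: [546.8, -244.8, 177.1]
tcp_rot: [-0.108, 0.994, -0.001, 0.001]
contact_force: [0.1, 0.4, -1.0]
width: 85.3
gripper_force: 0.0
```

```bash
cat >> h.py <<'E'
def disc(zlo,zhi,cx,cy,r=35,png=None):
    """centre (mixer xy) of things with tops in zlo..zhi around a mixer point, from the wrist depth"""
    s=bot.state();p,d=cams.snapshot('wrist')
    if png: cv2.imwrite(png,p)
    P=cloud(cams.calibration('wrist'),d,wristT(s));Z=P[...,2];M=mx(P.reshape(-1,3)).reshape(P.shape[:2]+(2,))
    k=(Z>zlo)&(Z<zhi)&(np.hypot(M[...,0]-cx,M[...,1]-cy)<r)
    q=M[k].astype(np.float32)
    return (cv2.minEnclosingCircle(q),"fit spread z",np.percentile(Z[k],[5,50,95]).round(1),"n",k.sum()) if len(q)>5 else "none"
E
python3 -c "
from h import *
print(tool());print(disc(70,95,-34,-55))"
```

```text
(array([-38.2, -52.8]), np.float64(177.1), 'y-axis deg rel mixer y', np.float64(0.03), 'F', array([ 0.1,  0.4, -1. ]), 'w', 85.3, 't', 3.95)
(((-32.79295349121094, -47.88410186767578), 21.9080753326416), 'fit spread z', array([81.5, 83.4, 84.5]), 'n', np.int64(2701))
```

>>> {"method": "send_rows", "body": {
  "targets": [-0.005,0.004,0.04,0,-0.005,0.004,0.08,0,-0.005,0.004,0.1,0,-0.005,0.004,0.102,0,-0.005,0.004,0.102,0,-0.005,0.004,0.102,0]
}}

```text
time: 4.6
tool_pos: [551.1, -240.3, 74.8]
tcp_rot: [-0.108, 0.994, -0.001, 0.001]
contact_force: [-0.2, 0.1, 0.9]
width: 85.1
gripper_force: 0.0
```

>>> {"method": "send_rows", "body": {
  "targets": [0,0,0,0,0,0,0,0,0,0,0,0,0,0,0,0,0,0,-0.005,0,0,0,-0.04,0,0,0,-0.08,0,0,0,-0.08,0],
  "fingers": 1
}}

```text
time: 5.4
tool_pos: [552.4, -241.2, 159.3]
tcp_rot: [-0.108, 0.994, -0.003, 0.004]
contact_force: [0.7, 0.0, -1.4]
width: 42.1
gripper_force: 61.1
```

```bash
python3 -c "
from h import *
print(tool(),bot.state()['gripper_force'])"
```

```text
(array([-31.9, -50.5]), np.float64(159.3), 'y-axis deg rel mixer y', np.float64(0.02), 'F', array([ 0.7,  0. , -1.4]), 'w', 42.1, 't', 5.4) 61.14301085472107
```

>>> {"method": "send_rows", "body": {
  "targets": [0.0,0.03,-0.02,0,0.003,0.07,-0.03,0,0.007,0.115,-0.03,0,0.012,0.16,-0.03,0,0.016,0.205,-0.03,0,0.02,0.25,-0.03,0,0.024,0.295,-0.03,0,0.026,0.34,-0.02,0]
}}

```text
time: 6.2
tool_pos: [451.6, 87.9, 174.2]
tcp_rot: [-0.108, 0.994, -0.0, 0.001]
contact_force: [-0.0, -0.1, -1.9]
width: 42.5
gripper_force: 61.3
```

>>> {"method": "send_rows", "body": {
  "targets": [0.002,0.05,0.0,0,0.002,0.05,0,0,0.002,0.05,0.04,0,0.002,0.05,0.05,0,0.002,0.05,0.05,0]
}}

```text
time: 6.7
tool_pos: [438.8, 134.3, 122.7]
tcp_rot: [-0.108, 0.994, 0.0, -0.002]
contact_force: [0.4, -0.8, -0.3]
width: 42.2
gripper_force: 61.5
```

```bash
python3 -c "
from h import *
print(tool(),bot.state()['gripper_force'])"
```

```text
(array([-62.2, 340.6]), np.float64(122.7), 'y-axis deg rel mixer y', np.float64(-0.02), 'F', array([ 0.4, -0.8, -0.3]), 'w', 42.2, 't', 6.7) 61.459078788757324
```

>>> {"method": "send_rows", "body": {
  "targets": [-0.002,-0.002,0.04,0,-0.002,-0.002,0.07,0,-0.002,-0.002,0.08,0,-0.002,-0.002,0.081,0,-0.002,-0.002,0.082,0,-0.002,-0.002,0.082,0,-0.002,-0.002,0.082,0]
}}

```text
time: 7.4
tool_pos: [442.4, 133.3, 42.8]
tcp_rot: [-0.108, 0.994, -0.0, 0.001]
contact_force: [0.4, -0.0, -1.4]
width: 42.3
gripper_force: 61.5
```

```bash
python3 -c "
from h import *
print(tool(),bot.state()['gripper_force'])"
```

```text
(array([-58.9, 338.8]), np.float64(42.8), 'y-axis deg rel mixer y', np.float64(0.02), 'F', array([ 0.4, -0. , -1.4]), 'w', 42.3, 't', 7.4) 61.460373401641846
```

>>> {"method": "send_rows", "body": {
  "targets": [0,0,0.002,0,0,0,0.003,0,0,0,0.003,0]
}}

```text
time: 7.7
tool_pos: [442.1, 133.3, 39.7]
tcp_rot: [-0.108, 0.994, -0.0, 0.001]
contact_force: [-1.8, -1.0, 11.0]
width: 42.3
gripper_force: 62.9
```

>>> {"method": "send_rows", "body": {
  "targets": [0,0,0,0,0,0,0,0,0,0,0,0,0,0,-0.03,0,0,0,-0.07,0,-0.03,-0.01,-0.11,0,-0.06,-0.03,-0.15,0,-0.08,-0.04,-0.16,0],
  "fingers": 0
}}

```text
time: 8.5
tool_pos: [530.9, 110.8, 202.7]
tcp_rot: [-0.108, 0.994, -0.0, 0.003]
contact_force: [-0.0, -0.2, -0.6]
width: 85.6
gripper_force: 0.0
```

```bash
python3 -c "
from h import *
print(tool())
print('white',disc(40,60,-60,339,png='pics/w2.png'));print('blue',disc(40,60,26,270));print('yel',disc(40,60,22,383));print('gr',disc(40,60,130,282))"
```

```text
(array([ 22.7, 297.9]), np.float64(202.7), 'y-axis deg rel mixer y', np.float64(0.01), 'F', array([-0. , -0.2, -0.6]), 'w', 85.6, 't', 8.5)
white (((-58.52150344848633, 337.56756591796875), 21.97997283935547), 'fit spread z', array([47.3, 48.5, 49.7]), 'n', np.int64(2190))
blue (((25.6638126373291, 272.5711669921875), 22.014892578125), 'fit spread z', array([47.1, 48.6, 49.9]), 'n', np.int64(1756))
yel (((21.410825729370117, 385.5989990234375), 21.930330276489258), 'fit spread z', array([46. , 48.6, 49.9]), 'n', np.int64(1839))
gr (((130.13255310058594, 283.9447326660156), 22.118541717529297), 'fit spread z', array([43.8, 48.5, 49.7]), 'n', np.int64(1457))
```

View pics/w2.png

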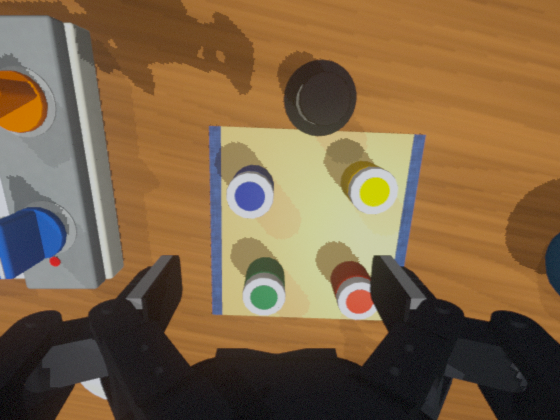

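White jar (325,95) is centred on the coaster; blue (250,195), yellow (374,190), green (264,293), red (358,297) are unmoved. Blue next.

>>> {"method": "send_rows", "body": {
  "targets": [-0.003,-0.026,0.04,0,-0.003,-0.026,0.08,0,-0.003,-0.026,0.12,0,-0.003,-0.026,0.15,0,-0.003,-0.026,0.162,0,-0.003,-0.026,0.162,0,-0.003,-0.026,0.162,0]
}}

```text
time: 9.4
tool_pos: [537.4, 86.8, 37.8]
tcp_rot: [-0.108, 0.994, -0.0, 0.001]
contact_force: [0.4, -0.4, 0.4]
width: 85.5
gripper_force: 0.0
```

>>> {"method": "send_rows", "body": {
  "targets": [0,0,0,0,0,0,0,0,0,0,0,0,0,0,0,0,0,0,-0.04,0,0,0,-0.08,0,0,0,-0.12,0,0,0,-0.15,0],
  "fingers": 1
}}

```text
time: 10.2
tool_pos: [537.3, 86.6, 189.6]
tcp_rot: [-0.108, 0.994, -0.0, 0.001]
contact_force: [0.7, -0.3, -1.0]
width: 42.5
gripper_force: 61.2
```

```bash
python3 -c "
from h import *
print(tool(),bot.state()['gripper_force'])"
```

```text
(array([ 23.7, 272.9]), np.float64(189.6), 'y-axis deg rel mixer y', np.float64(0.02), 'F', array([ 0.7, -0.3, -1. ]), 'w', 42.5, 't', 10.2) 61.19926571846008
```

>>> {"method": "send_rows", "body": {
  "targets": [0.013,-0.042,0,0,0.026,-0.084,0,0,0.039,-0.126,0,0,0.052,-0.168,0,0,0.065,-0.21,0,0,0.078,-0.252,0,0,0.09,-0.293,0,0,0.1,-0.33,0,0]
}}

```text
time: 11.0
tool_pos: [509.8, -259.2, 187.0]
tcp_rot: [-0.108, 0.994, -0.0, 0.0]
contact_force: [0.2, 0.3, -1.1]
width: 42.4
gripper_force: 61.2
```

>>> {"method": "send_rows", "body": {
  "targets": [0,0,0,0,0,0,0,0,0,0,0.04,0,0,0,0.06,0,0,0,0.06,0,0,0,0.06,0]
}}

```text
time: 11.6
tool_pos: [510.9, -256.4, 127.7]
tcp_rot: [-0.109, 0.994, -0.0, 0.0]
contact_force: [-0.3, 0.1, -0.3]
width: 42.3
gripper_force: 61.3
```

```bash
python3 -c "
from h import *
print(tool(),bot.state()['gripper_force'])"
```

```text
(array([-75.7, -56.4]), np.float64(127.7), 'y-axis deg rel mixer y', np.float64(0.09), 'F', array([-0.3,  0.1, -0.3]), 'w', 42.3, 't', 11.6) 61.325039863586426
```

>>> {"method": "send_rows", "body": {
  "targets": [0,0,0.03,0,0,0,0.048,0,0,0,0.051,0,0,0,0.053,0,0,0,0.054,0,0,0,0.054,0]
}}

```text
time: 12.2
tool_pos: [510.9, -257.4, 73.9]
tcp_rot: [-0.108, 0.994, -0.001, 0.001]
contact_force: [-0.3, -0.5, -0.8]
width: 42.3
gripper_force: 61.3
```

>>> {"method": "send_rows", "body": {
  "targets": [0,0,0,0,0,0,0,0,0,0,0,0,0,0,-0.03,0,0,0,-0.07,0,0,0,-0.11,0,0,0,-0.12,0],
  "fingers": 0
}}

```text
time: 12.9
tool_pos: [511.5, -257.9, 197.3]
tcp_rot: [-0.108, 0.994, -0.003, 0.003]
contact_force: [0.4, -0.1, -0.6]
width: 85.4
gripper_force: 0.0
```

```bash
python3 -c "
from h import *
print(tool());print('blue',disc(75,92,-76,-57,png='pics/w3.png'))"
```

```text
(array([-75.4, -58.1]), np.float64(197.3), 'y-axis deg rel mixer y', np.float64(0.02), 'F', array([ 0.4, -0.1, -0.6]), 'w', 85.4, 't', 12.9)
blue (((-74.16503143310547, -58.71699142456055), 21.90572166442871), 'fit spread z', array([81.9, 83.6, 84.8]), 'n', np.int64(2320))
```

>>> {"method": "send_rows", "body": {
  "targets": [-0.01,0.048,0,0,-0.02,0.096,0,0,-0.03,0.144,0,0,-0.041,0.192,0,0,-0.052,0.24,0,0,-0.063,0.288,0,0,-0.074,0.336,0,0,-0.084,0.384,0,0]
}}

```text
time: 13.75
tool_pos: [509.1, 137.9, 191.4]
tcp_rot: [-0.108, 0.994, 0.0, -0.001]
contact_force: [0.8, -0.8, -0.3]
width: 85.5
gripper_force: 0.0
```

>>> {"method": "send_rows", "body": {
  "targets": [-0.007,0.035,0,0,-0.012,0.058,0,0,-0.012,0.058,0,0,-0.012,0.058,0,0]
}}

```text
time: 14.15
tool_pos: [508.7, 195.1, 191.6]
tcp_rot: [-0.109, 0.994, -0.0, -0.001]
contact_force: [-0.1, 0.7, 0.4]
width: 85.2
gripper_force: 0.0
```

```bash
python3 -c "
from h import *
print(tool());print('yel',disc(40,60,22,383));print('gr',disc(40,60,130,282));print('red',disc(40,60,135,378))"
```

```text
(array([ 19.1, 385. ]), np.float64(191.6), 'y-axis deg rel mixer y', np.float64(0.07), 'F', array([-0.1,  0.7,  0.4]), 'w', 85.2, 't', 14.15)
yel (((21.206331253051758, 385.9377746582031), 21.82352066040039), 'fit spread z', array([47. , 48.6, 49.9]), 'n', np.int64(1881))
gr (((131.59298706054688, 288.3936462402344), 21.5576229095459), 'fit spread z', array([42.4, 48.4, 49.6]), 'n', np.int64(717))
red (((134.97848510742188, 380.6153564453125), 22.296255111694336), 'fit spread z', array([43.8, 48.5, 49.6]), 'n', np.int64(1494))
```

>>> {"method": "send_rows", "body": {
  "targets": [-0.002,0.001,0.04,0,-0.002,0.001,0.08,0,-0.002,0.001,0.12,0,-0.002,0.001,0.145,0,-0.002,0.001,0.151,0,-0.002,0.001,0.151,0,-0.002,0.001,0.151,0]
}}

```text
time: 15.0
tool_pos: [511.8, 196.3, 43.2]
tcp_rot: [-0.108, 0.994, 0.0, 0.001]
contact_force: [1.0, 0.4, 0.8]
width: 85.2
gripper_force: 0.0
```

>>> {"method": "send_rows", "body": {
  "targets": [0,0,0,0,0,0,0,0,0,0,0,0,0,0,0,0,0,0,-0.04,0,0,0,-0.08,0,0,0,-0.12,0,0,0,-0.15,0],
  "fingers": 1
}}

```text
time: 15.8
tool_pos: [511.0, 196.7, 194.5]
tcp_rot: [-0.108, 0.994, 0.0, 0.001]
contact_force: [-0.2, -0.4, -1.3]
width: 42.4
gripper_force: 61.2
```

```bash
python3 -c "
from h import *
print(tool(),bot.state()['gripper_force'])"
```

```text
(array([ 21.7, 386. ]), np.float64(194.5), 'y-axis deg rel mixer y', np.float64(0.02), 'F', array([-0.2, -0.4, -1.3]), 'w', 42.4, 't', 15.8) 61.19367599487305
```

>>> {"method": "send_rows", "body": {
  "targets": [0.005,-0.049,0,0,0.01,-0.098,0,0,0.015,-0.147,0,0,0.02,-0.196,0,0,0.025,-0.245,0,0,0.03,-0.294,0,0,0.035,-0.343,0,0,0.04,-0.39,0,0]
}}

```text
time: 16.6
tool_pos: [555.4, -195.0, 191.9]
tcp_rot: [-0.108, 0.994, 0.0, 0.0]
contact_force: [1.1, 1.1, -0.5]
width: 42.3
gripper_force: 61.3
```

>>> {"method": "send_rows", "body": {
  "targets": [0.005,-0.04,0,0,0.006,-0.053,0,0,0.006,-0.053,0,0,0.006,-0.053,0.03,0,0.006,-0.053,0.05,0,0.006,-0.053,0.05,0]
}}

```text
time: 17.2
tool_pos: [560.2, -243.3, 139.4]
tcp_rot: [-0.109, 0.994, 0.002, -0.002]
contact_force: [0.3, 0.8, -0.6]
width: 42.0
gripper_force: 61.3
```

```bash
python3 -c "
from h import *
print(tool(),bot.state()['gripper_force'])"
```

```text
(array([-24.8, -54.3]), np.float64(139.4), 'y-axis deg rel mixer y', np.float64(0.11), 'F', array([ 0.3,  0.8, -0.6]), 'w', 42.0, 't', 17.2) 61.32920265197754
```

>>> {"method": "send_rows", "body": {
  "targets": [-0.001,-0.003,0.03,0,-0.001,-0.003,0.055,0,-0.001,-0.003,0.059,0,-0.001,-0.003,0.061,0,-0.001,-0.003,0.062,0,-0.001,-0.003,0.062,0]
}}

```text
time: 17.8
tool_pos: [563.4, -248.7, 81.2]
tcp_rot: [-0.108, 0.994, -0.001, 0.001]
contact_force: [0.1, 0.3, -0.2]
width: 41.9
gripper_force: 61.3
```

>>> {"method": "send_rows", "body": {
  "targets": [0,0,0,0,0,0,0,0,0,0,0,0,0,0,-0.03,0,0,0,-0.07,0,0,0,-0.11,0,0,0,-0.12,0],
  "fingers": 0
}}

```text
time: 18.5
tool_pos: [563.9, -249.4, 204.7]
tcp_rot: [-0.108, 0.994, -0.003, 0.003]
contact_force: [-0.1, -0.6, 0.1]
width: 85.5
gripper_force: 0.0
```

```bash
python3 -c "
from h import *
print(tool());print('blue',disc(75,92,-76,-57,26));print('yel',disc(75,92,-24,-57,26,))"
```

```text
(array([-22.4, -61. ]), np.float64(204.7), 'y-axis deg rel mixer y', np.float64(0.02), 'F', array([-0.1, -0.6,  0.1]), 'w', 85.5, 't', 18.5)
blue (((-73.91312408447266, -58.707035064697266), 21.907581329345703), 'fit spread z', array([82.4, 83.7, 84.9]), 'n', np.int64(2529))
yel (((-23.306190490722656, -61.602664947509766), 21.763072967529297), 'fit spread z', array([82.1, 83.6, 84.9]), 'n', np.int64(2208))
```

>>> {"method": "send_rows", "body": {
  "targets": [-0.019,0.043,0,0,-0.038,0.086,0,0,-0.057,0.129,0,0,-0.076,0.172,0,0,-0.095,0.215,0,0,-0.114,0.258,0,0,-0.133,0.301,0,0,-0.152,0.344,0,0]
}}

```text
time: 19.4
tool_pos: [636.8, 121.9, 197.5]
tcp_rot: [-0.108, 0.994, 0.0, -0.002]
contact_force: [0.5, 0.3, 0.6]
width: 85.4
gripper_force: 0.0
```

>>> {"method": "send_rows", "body": {
  "targets": [0,0,0,0,0,0,0,0,0,0,0,0]
}}

```text
time: 19.7
tool_pos: [637.0, 118.9, 198.5]
tcp_rot: [-0.108, 0.994, -0.0, -0.001]
contact_force: [0.3, -0.5, 0.0]
width: 85.3
gripper_force: 0.0
```

```bash
python3 -c "
from h import *
print(tool());print('gr',disc(40,60,130,284));print('red',disc(40,60,135,378))"
```

```text
(array([128., 283.]), np.float64(198.5), 'y-axis deg rel mixer y', np.float64(-0.05), 'F', array([ 0.3, -0.5,  0. ]), 'w', 85.3, 't', 19.7)
gr (((130.36715698242188, 284.08355712890625), 21.8275089263916), 'fit spread z', array([47. , 48.6, 49.8]), 'n', np.int64(1787))
red (((135.02684020996094, 380.2510986328125), 22.076114654541016), 'fit spread z', array([45.1, 48.6, 49.8]), 'n', np.int64(1836))
```

>>> {"method": "send_rows", "body": {
  "targets": [-0.002,0.001,0.04,0,-0.002,0.001,0.08,0,-0.002,0.001,0.12,0,-0.002,0.001,0.152,0,-0.002,0.001,0.157,0,-0.002,0.001,0.157,0,-0.002,0.001,0.157,0]
}}

```text
time: 20.5
tool_pos: [640.1, 120.9, 44.8]
tcp_rot: [-0.108, 0.994, -0.0, 0.002]
contact_force: [1.5, -0.9, -0.0]
width: 85.4
gripper_force: 0.0
```

>>> {"method": "send_rows", "body": {
  "targets": [0,0,0,0,0,0,0,0,0,0,0,0,0,0,0,0,0,0,-0.04,0,0,0,-0.08,0,0,0,-0.12,0,0,0,-0.15,0],
  "fingers": 1
}}

```text
time: 21.3
tool_pos: [639.2, 121.4, 195.7]
tcp_rot: [-0.108, 0.994, -0.0, 0.001]
contact_force: [0.0, 0.2, -0.3]
width: 42.5
gripper_force: 61.3
```

```bash
python3 -c "
from h import *
print(tool(),bot.state()['gripper_force'])"
```

```text
(array([130.8, 285. ]), np.float64(195.7), 'y-axis deg rel mixer y', np.float64(0.02), 'F', array([ 0. ,  0.2, -0.3]), 'w', 42.5, 't', 21.3) 61.316574811935425
```

>>> {"method": "send_rows", "body": {
  "targets": [0.013,-0.043,0,0,0.026,-0.086,0,0,0.039,-0.129,0,0,0.052,-0.172,0,0,0.065,-0.215,0,0,0.078,-0.258,0,0,0.091,-0.301,0,0,0.103,-0.343,0,0]
}}

```text
time: 22.1
tool_pos: [611.7, -237.6, 192.9]
tcp_rot: [-0.108, 0.994, 0.0, -0.0]
contact_force: [1.5, -0.5, -1.5]
width: 42.5
gripper_force: 61.4
```

>>> {"method": "send_rows", "body": {
  "targets": [0,0,0,0,0,0,0,0,0,0,0.04,0,0,0,0.06,0,0,0,0.06,0,0,0,0.06,0]
}}

```text
time: 22.7
tool_pos: [612.7, -234.8, 133.7]
tcp_rot: [-0.109, 0.994, -0.0, 0.0]
contact_force: [0.7, -0.2, -0.1]
width: 41.9
gripper_force: 61.4
```

```bash
python3 -c "
from h import *
print(tool(),bot.state()['gripper_force'])"
```

```text
(array([ 28.4, -57.2]), np.float64(133.7), 'y-axis deg rel mixer y', np.float64(0.09), 'F', array([ 0.7, -0.2, -0.1]), 'w', 41.9, 't', 22.7) 61.3643217086792
```

>>> {"method": "send_rows", "body": {
  "targets": [0,0,0.03,0,0,0,0.048,0,0,0,0.054,0,0,0,0.055,0,0,0,0.056,0,0,0,0.056,0]
}}

```text
time: 23.3
tool_pos: [613.1, -235.9, 79.0]
tcp_rot: [-0.108, 0.994, -0.001, 0.002]
contact_force: [-0.4, 2.6, 5.6]
width: 41.5
gripper_force: 62.0
```

>>> {"method": "send_rows", "body": {
  "targets": [0,0,0,0,0,0,0,0,0,0,0,0,0,0,-0.03,0,0,0,-0.07,0,0,0,-0.11,0,0,0,-0.12,0],
  "fingers": 0
}}

```text
time: 24.0
tool_pos: [613.4, -236.5, 201.9]
tcp_rot: [-0.108, 0.994, -0.002, 0.003]
contact_force: [-0.2, 0.3, 0.7]
width: 85.1
gripper_force: 0.0
```

```bash
python3 -c "
from h import *
print(tool());print('grn',disc(75,92,27,-57,26));print('yel',disc(75,92,-24,-60,26,))"
```

```text
(array([ 28.7, -59. ]), np.float64(201.9), 'y-axis deg rel mixer y', np.float64(0.02), 'F', array([-0.2,  0.3,  0.7]), 'w', 85.1, 't', 24.0)
grn (((27.870140075683594, -59.5419921875), 21.783132553100586), 'fit spread z', array([82.1, 83.6, 84.8]), 'n', np.int64(2242))
yel (((-22.88753318786621, -61.78197479248047), 21.897281646728516), 'fit spread z', array([82.3, 83.7, 84.9]), 'n', np.int64(2599))
```

>>> {"method": "send_rows", "body": {
  "targets": [-0.0115,0.048,0,0,-0.023,0.096,0,0,-0.035,0.144,0,0,-0.046,0.192,0,0,-0.058,0.24,0,0,-0.07,0.288,0,0,-0.081,0.336,0,0,-0.093,0.384,0,0]
}}

```text
time: 24.9
tool_pos: [619.6, 161.1, 194.6]
tcp_rot: [-0.108, 0.994, 0.0, -0.002]
contact_force: [0.8, -0.4, -0.1]
width: 85.2
gripper_force: 0.0
```

>>> {"method": "send_rows", "body": {
  "targets": [-0.007,0.035,0,0,-0.013,0.055,0,0,-0.013,0.055,0,0,-0.013,0.055,0,0]
}}

```text
time: 25.3
tool_pos: [620.9, 215.5, 195.0]
tcp_rot: [-0.108, 0.994, -0.0, -0.001]
contact_force: [0.3, 0.1, 0.1]
width: 85.4
gripper_force: 0.0
```

```bash
python3 -c "
from h import *
print(tool());print('red',disc(40,60,135,378,50))"
```

```text
(array([133.1, 380.8]), np.float64(195.0), 'y-axis deg rel mixer y', np.float64(0.04), 'F', array([0.3, 0.1, 0.1]), 'w', 85.4, 't', 25.3)
red (((135.24476623535156, 380.5509338378906), 21.952003479003906), 'fit spread z', array([47.1, 48.6, 49.9]), 'n', np.int64(1829))
```

>>> {"method": "send_rows", "body": {
  "targets": [-0.002,0,0.04,0,-0.002,0,0.08,0,-0.002,0,0.12,0,-0.002,0,0.15,0,-0.002,0,0.154,0,-0.002,0,0.154,0,-0.002,0,0.154,0]
}}

```text
time: 26.05
tool_pos: [624.4, 215.7, 44.7]
tcp_rot: [-0.108, 0.994, 0.0, 0.002]
contact_force: [0.8, 1.0, 0.1]
width: 85.4
gripper_force: 0.0
```

>>> {"method": "send_rows", "body": {
  "targets": [0,0,0,0,0,0,0,0,0,0,0,0,0,0,0,0,0,0,-0.04,0,0,0,-0.08,0,0,0,-0.12,0,0,0,-0.15,0],
  "fingers": 1
}}

```text
time: 26.85
tool_pos: [623.4, 216.3, 195.6]
tcp_rot: [-0.108, 0.994, 0.0, 0.001]
contact_force: [1.0, 0.3, -1.4]
width: 42.1
gripper_force: 61.3
```

```bash
python3 -c "
from h import *
print(tool(),bot.state()['gripper_force'])"
```

```text
(array([135.7, 381. ]), np.float64(195.6), 'y-axis deg rel mixer y', np.float64(0.02), 'F', array([ 1. ,  0.3, -1.4]), 'w', 42.1, 't', 26.85) 61.29398703575134
```

>>> {"method": "send_rows", "body": {
  "targets": [0.006,-0.049,0,0,0.013,-0.098,0,0,0.019,-0.147,0,0,0.026,-0.196,0,0,0.032,-0.245,0,0,0.038,-0.294,0,0,0.045,-0.343,0,0,0.051,-0.39,0,0]
}}

```text
time: 27.65
tool_pos: [657.0, -177.8, 192.8]
tcp_rot: [-0.108, 0.994, 0.0, -0.0]
contact_force: [0.6, 0.6, -1.0]
width: 42.3
gripper_force: 61.4
```

>>> {"method": "send_rows", "body": {
  "targets": [0.005,-0.04,0,0,0.006,-0.05,0,0,0.006,-0.05,0,0,0.006,-0.05,0.03,0,0.006,-0.05,0.05,0,0.006,-0.05,0.05,0]
}}

```text
time: 28.25
tool_pos: [661.2, -223.1, 139.9]
tcp_rot: [-0.109, 0.994, 0.002, -0.003]
contact_force: [-1.2, 0.1, -1.3]
width: 41.8
gripper_force: 61.4
```

```bash
python3 -c "
from h import *
print(tool(),bot.state()['gripper_force'])"
```

```text
(array([ 78.3, -56.2]), np.float64(139.9), 'y-axis deg rel mixer y', np.float64(0.13), 'F', array([-1.2,  0.1, -1.3]), 'w', 41.8, 't', 28.25) 61.36560916900635
```

>>> {"method": "send_rows", "body": {
  "targets": [0.002,-0.001,0.03,0,0.002,-0.001,0.055,0,0.002,-0.001,0.059,0,0.002,-0.001,0.061,0,0.002,-0.001,0.062,0,0.002,-0.001,0.062,0]
}}

```text
time: 28.85
tool_pos: [661.1, -227.2, 82.4]
tcp_rot: [-0.108, 0.994, -0.001, 0.001]
contact_force: [0.6, -0.1, -0.9]
width: 42.4
gripper_force: 61.4
```

>>> {"method": "send_rows", "body": {
  "targets": [0,0,0,0,0,0,0,0,0,0,0,0,0,0,-0.03,0,0,0,-0.07,0,0,0,-0.11,0,0,0,-0.12,0],
  "fingers": 0
}}

```text
time: 29.55
tool_pos: [661.6, -227.8, 206.5]
tcp_rot: [-0.108, 0.994, -0.003, 0.004]
contact_force: [0.5, 0.6, 0.6]
width: 85.4
gripper_force: 0.0
```

```bash
python3 -c "
from h import *
print(tool());print('red',disc(75,92,78,-57,26,'pics/w4.png'));print('grn',disc(75,92,27,-60,26,))"
```

```text
(array([ 77.7, -60.9]), np.float64(206.5), 'y-axis deg rel mixer y', np.float64(0.02), 'F', array([0.5, 0.6, 0.6]), 'w', 85.4, 't', 29.55)
red (((76.5518569946289, -61.09454345703125), 21.86614418029785), 'fit spread z', array([82.1, 83.7, 84.8]), 'n', np.int64(2168))
grn (((28.48126792907715, -59.481956481933594), 21.877700805664062), 'fit spread z', array([82.3, 83.6, 84.8]), 'n', np.int64(2496))
```

>>> {"method": "send_rows", "body": {
  "targets": [0.033,0.036,0,0,0.066,0.073,0,0,0.1,0.11,0,0,0.133,0.146,0,0,0.133,0.146,0,0,0.133,0.146,0,0,0.133,0.146,0,0]
}}

```text
time: 30.35
tool_pos: [499.9, -113.8, 200.2]
tcp_rot: [-0.108, 0.994, 0.0, -0.0]
contact_force: [-0.2, 1.0, -0.6]
width: 85.2
gripper_force: 0.0
```

Run:
```python
from h import *
s=bot.state();print(tool(s))
p,d=cams.snapshot('wrist');cv2.imwrite('pics/w5.png',p);np.savez('w5.npz',p=p,d=d)
P=cloud(cams.calibration('wrist'),d,wristT(s));Z=P[...,2];M=mx(P.reshape(-1,3)).reshape(P.shape[:2]+(2,))
for n,c in dict(clamp=(-55,85),sel=(55,85)).items():
    k=(Z>90)&(Z<120)&(np.hypot(M[...,0]-c[0],M[...,1]-c[1])<30)
    q=M[k].astype(np.float32);print(n,cv2.minAreaRect(q),np.percentile(Z[k],[5,50,95]) if k.any() else 0)
    w,v=np.linalg.eigh(np.cov(q.T));print(q.mean(0),"wing deg",np.degrees(np.arctan2(v[1,1],v[0,1])),"white line at",M[k&(p.min(2)>170)].mean(0))
```

```text
(array([-55.8,  85.2]), np.float64(200.2), 'y-axis deg rel mixer y', np.float64(-0.0), 'F', array([-0.2,  1. , -0.6]), 'w', 85.2, 't', 30.35)
clamp ((-55.427040100097656, 86.00120544433594), (14.73636531829834, 46.14057540893555), 25.44422149658203) [ 93.71989273 102.05511773 103.61299567]
[-57.186825  86.06707 ] wing deg 115.59059579839752 white line at [-50.08730251  75.1287443 ]
sel ((47.490135192871094, 86.12312316894531), (34.75516891479492, 13.5873441696167), 0.17052531242370605) [ 93.17057891 108.7063844  110.20470192]
[42.674583 85.94039 ] wing deg 179.38859620809004 white line at [60.13940523 85.9938769 ]
```

View pics/w5.png

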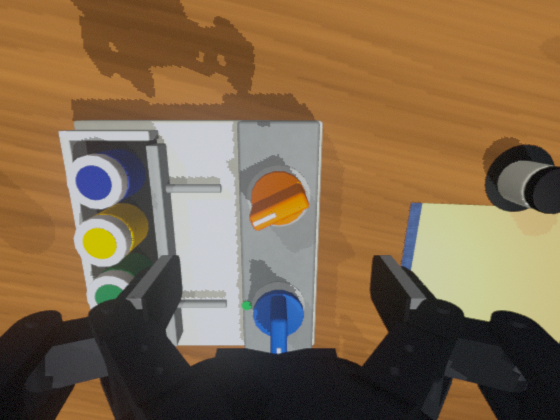

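The picture shows clamp wing at (278,205), line toward lower-left; selector at (278,315); jars blue, yellow, green in the row, white jar at (525,185) on the coaster.

```bash
python3 -c "
from h import *
print(bot.state()['joint_pos'].round(3))"
```

```text
[-0.455  0.355  1.476 -0.     1.31  -2.242]
```

>>> {"method": "send_rows", "body": {
  "targets": [0,0.001,0.01,8.1,0,0.001,0.02,16.2,0,0.001,0.03,24.2,0,0.001,0.04,32.3,0,0.001,0.04,40.3,0,0.001,0.04,48.4,0,0.001,0.04,56.5,0,0.001,0.04,64.5]
}}

```text
time: 31.2
tool_pos: [499.8, -113.0, 160.1]
tcp_rot: [0.442, 0.897, -0.0, -0.0]
contact_force: [0.3, -0.3, 0.9]
width: 85.4
gripper_force: 0.0
```

>>> {"method": "send_rows", "body": {
  "targets": [0,0,0,0,0,0,0,0,0,0,0.03,0,0,0,0.06,0,0,0,0.075,0,0,0,0.076,0,0,0,0.076,0,0,0,0.076,0]
}}

```text
time: 32.0
tool_pos: [499.6, -112.5, 85.7]
tcp_rot: [0.439, 0.899, -0.0, 0.001]
contact_force: [0.3, 0.2, -0.3]
width: 85.6
gripper_force: 0.0
```

```bash
python3 -c "
from h import *
print(tool(),bot.state()['wrist_torque'],bot.state()['joint_pos'].round(3))"
```

```text
(array([-55.8,  86.5]), np.float64(85.7), 'y-axis deg rel mixer y', np.float64(-64.43), 'F', array([ 0.3,  0.2, -0.3]), 'w', 85.6, 't', 32.0) [ 0.04099889 -0.01573774  0.04697942] [-0.453  0.495  1.635 -0.     1.01  -1.116]
```

>>> {"method": "send_rows", "body": {
  "targets": [0,0,0,0,0,0,0,0,0,0,0,0,0,0,0,0,0,0,0,0,0,0,0,0,0,0,0,0,0,0,0,0],
  "fingers": 1
}}

```text
time: 32.8
tool_pos: [499.6, -111.8, 85.1]
tcp_rot: [0.439, 0.898, 0.001, 0.001]
contact_force: [3.6, 4.1, 2.2]
width: 13.0
gripper_force: 59.7
```

```bash
python3 -c "
from h import *
print(tool(),bot.state()['wrist_torque'],bot.state()['gripper_force'])"
```

```text
(array([-55.7,  87.2]), np.float64(85.1), 'y-axis deg rel mixer y', np.float64(-64.49), 'F', array([3.6, 4.1, 2.2]), 'w', 13.0, 't', 32.8) [ 0.72868044 -0.46918943 -0.04312102] 59.72357511520386
```

>>> {"method": "send_rows", "body": {
  "targets": [0,0,0,8,0,0,0,16,0,0,0,24,0,0,0,32,0,0,0,40,0,0,0,48,0,0,0,56,0,0,0,64]
}}

```text
time: 33.6
tool_pos: [499.7, -111.6, 85.1]
tcp_rot: [0.85, 0.527, 0.001, 0.0]
contact_force: [3.7, 5.6, 2.9]
width: 13.2
gripper_force: 59.8
```

```bash
python3 -c "
from h import *
print(tool(),bot.state()['wrist_torque'],bot.state()['gripper_force'])"
```

```text
(array([-55.6,  87.4]), np.float64(85.1), 'y-axis deg rel mixer y', np.float64(-128.82), 'F', array([3.7, 5.6, 2.9]), 'w', 13.2, 't', 33.6) [ 0.98464945 -0.53386706  0.05944685] 59.832762479782104
```

>>> {"method": "send_rows", "body": {
  "targets": [0,0,0,8,0,0,0,16,0,0,0,24,0,0,0,32,0,0,0,40,0,0,0,48,0,0,0,52,0,0,0,56]
}}

```text
time: 34.4
tool_pos: [499.9, -111.6, 85.1]
tcp_rot: [0.998, 0.067, 0.001, -0.0]
contact_force: [3.8, 5.2, 1.9]
width: 13.2
gripper_force: 59.9
```

```bash
python3 -c "
from h import *
s=bot.state();print(tool(),s['wrist_torque'],s['tau'].round(3))
p,d=cams.snapshot('top');P=cloud(cams.calibration('top'),d);M=mx(P.reshape(-1,3));Z=P[...,2].ravel()
for x0 in (-90,0,90):
  k=(abs(M[:,0]-x0)<12)&(Z>54)&(Z<62)&(M[:,1]<-10)&(M[:,1]>-60);print('jaw bar y',np.percentile(M[k,1],[5,50,95]).round(1))
f=np.load('top0.npz');P=cloud(cams.calibration('top'),f['d']);M=mx(P.reshape(-1,3));Z=P[...,2].ravel()
for x0 in (-90,0,90):
  k=(abs(M[:,0]-x0)<12)&(Z>54)&(Z<62)&(M[:,1]<-10)&(M[:,1]>-60);print('start bar y',np.percentile(M[k,1],[5,50,95]).round(1))
"
```

```text
(array([-55.4,  87.3]), np.float64(85.1), 'y-axis deg rel mixer y', np.float64(-184.66), 'F', array([3.8, 5.2, 1.9]), 'w', 13.2, 't', 34.4) [ 1.12830439 -0.75865058  0.09207372] [ -3.269 -43.424 -15.297  -1.589   0.358  -0.805]
jaw bar y [-46.  -37.  -33.6]
jaw bar y [-49.8 -35.8 -30.1]
jaw bar y [-41.5 -36.  -30.4]
start bar y [-28.3 -23.4 -19. ]
start bar y [-28.9 -22.9 -18.9]
start bar y [-28.5 -24.4 -19.4]
```

>>> {"method": "send_rows", "body": {
  "targets": [0,0,0,5,0,0,0,10,0,0,0,15,0,0,0,20,0,0,0,25,0,0,0,30,0,0,0,35,0,0,0,40]
}}

```text
time: 35.25
tool_pos: [500.0, -111.7, 85.1]
tcp_rot: [0.961, -0.278, 0.001, -0.001]
contact_force: [5.1, 4.7, 2.5]
width: 13.3
gripper_force: 59.9
```

```bash
cat > jaw.py <<'E'
from h import *
s=bot.state();print(tool(s),s['wrist_torque'],s['joint_pos'][5])
p,d=cams.snapshot('top');P=cloud(cams.calibration('top'),d);M=mx(P.reshape(-1,3));Z=P[...,2].ravel()
for x0 in (-98,-50,2,52,98):
  k=(abs(M[:,0]-x0)<6)&(Z>54)&(Z<62)&(M[:,1]<-10)&(M[:,1]>-60);print('jaw bar y',np.percentile(M[k,1],[50,95]).round(1),k.sum())
for x0 in (-74,-23,28,77):
  k=(np.hypot(M[:,0]-x0,M[:,1]+62)<27)&(abs(M[:,0]-x0)<24)&(Z>78)&(Z<92);print('jar',cv2.minEnclosingCircle(M[k].astype(np.float32)),np.median(M[k],0))
E
python3 jaw.py
```

```text
(array([-55.3,  87.2]), np.float64(85.1), 'y-axis deg rel mixer y', np.float64(-224.7), 'F', array([5.1, 4.7, 2.5]), 'w', 13.3, 't', 35.25) [ 1.07195211 -0.92533862  0.06078954] 1.6812345076100437
jaw bar y [-37.6 -34.6] 11
jaw bar y [-39.5 -34.9] 17
jaw bar y [-38.5 -34.1] 17
jaw bar y [-39.3 -34.5] 17
jaw bar y [-39.  -32.6] 15
jar ((-73.84894561767578, -65.63662719726562), 22.15366554260254) [-73.32873384 -65.42571055]
jar ((-21.498807907104492, -65.50212860107422), 22.251985549926758) [-22.53367979 -65.1302661 ]
jar ((28.731035232543945, -65.96995544433594), 22.06260871887207) [ 28.64753699 -65.65104024]
jar ((77.00837707519531, -65.96376037597656), 22.149696350097656) [ 76.72133306 -65.79003811]
```

>>> {"method": "send_rows", "body": {
  "targets": [0,0,0,3,0,0,0,6,0,0,0,9,0,0,0,12,0,0,0,15,0,0,0,18,0,0,0,21,0,0,0,24]
}}

```text
time: 36.1
tool_pos: [500.0, -111.7, 85.1]
tcp_rot: [0.882, -0.471, 0.001, -0.001]
contact_force: [4.9, 5.4, 0.5]
width: 12.9
gripper_force: 59.9
```

```bash
python3 jaw.py
```

```text
(array([-55.3,  87.2]), np.float64(85.1), 'y-axis deg rel mixer y', np.float64(-248.62), 'F', array([4.9, 5.4, 0.5]), 'w', 12.9, 't', 36.1) [ 0.98436347 -0.98014283  0.06286883] 2.098683737701096
jaw bar y [-40.7 -37.1] 10
jaw bar y [-41.4 -37. ] 17
jaw bar y [-40.7 -37. ] 17
jaw bar y [-41.5 -37.7] 17
jaw bar y [-42.7 -35.9] 14
jar ((-73.70772552490234, -67.80648040771484), 21.7987060546875) [-73.81195617 -67.53105871]
jar ((-22.658246994018555, -68.0041275024414), 21.70069122314453) [-22.72754463 -67.45680138]
jar ((28.563608169555664, -68.32953643798828), 22.143484115600586) [ 28.67101813 -68.05515707]
jar ((77.28240203857422, -68.10501861572266), 22.02589225769043) [ 77.08934131 -67.72087149]
```

>>> {"method": "send_rows", "body": {
  "targets": [0,0,0,3,0,0,0,6,0,0,0,9,0,0,0,12,0,0,0,15,0,0,0,18,0,0,0,21,0,0,0,24]
}}

```text
time: 36.95
tool_pos: [500.0, -111.9, 85.1]
tcp_rot: [0.765, -0.644, 0.001, -0.001]
contact_force: [4.6, 4.6, 1.3]
width: 13.3
gripper_force: 59.8
```

```bash
python3 jaw.py
```

```text
(array([-55.3,  87. ]), np.float64(85.1), 'y-axis deg rel mixer y', np.float64(-272.62), 'F', array([4.6, 4.6, 1.3]), 'w', 13.3, 't', 36.95) [ 0.79149844 -0.95015933  0.02110849] 2.517664112951911
jaw bar y [-42.2 -36.4] 15
jaw bar y [-42.9 -37.4] 19
jaw bar y [-41.1 -37.2] 14
jaw bar y [-41.2 -36.8] 18
jaw bar y [-42.  -35.7] 17
jar ((-72.5511474609375, -67.87539672851562), 21.717065811157227) [-73.60572854 -67.95067576]
jar ((-22.412466049194336, -67.98953247070312), 21.61585807800293) [-22.74389926 -67.69342822]
jar ((28.463851928710938, -68.30474853515625), 21.99751091003418) [ 28.68572238 -67.48944413]
jar ((77.4194107055664, -68.12386322021484), 22.01421546936035) [ 77.46091099 -67.53574617]
```

>>> {"method": "send_rows", "body": {
  "targets": [0,0,0,3,0,0,0,6,0,0,0,9,0,0,0,12,0,0,0,15,0,0,0,15,0,0,0,15]
}}

```text
time: 37.7
tool_pos: [500.0, -111.9, 85.2]
tcp_rot: [-0.675, 0.738, -0.001, 0.001]
contact_force: [4.3, 3.6, 1.2]
width: 13.1
gripper_force: 59.9
```

```bash
python3 jaw.py | head -4
```

```text
(array([-55.3,  87. ]), np.float64(85.2), 'y-axis deg rel mixer y', np.float64(72.5), 'F', array([4.3, 3.6, 1.2]), 'w', 13.1, 't', 37.7) [ 0.71305606 -0.91064413  0.03465838] 2.77730318262317
jaw bar y [-40.6 -37. ] 13
jaw bar y [-40.9 -37.5] 17
jaw bar y [-41.6 -38. ] 20
```

>>> {"method": "send_rows", "body": {
  "targets": [0,0,0,0,0,0,0,0,0,0,0,0,0,0,-0.03,0,0,0,-0.07,-8,0,0,-0.11,-16,0,0,-0.115,-24,0,0,-0.115,-32],
  "fingers": 0
}}

```text
time: 38.55
tool_pos: [499.3, -112.5, 201.4]
tcp_rot: [0.854, -0.521, 0.002, -0.0]
contact_force: [0.2, 1.5, -1.3]
width: 85.5
gripper_force: 0.0
```

>>> {"method": "send_rows", "body": {
  "targets": [0,0,0,-8,0,0,0,-16,0,0,0,-24,0,0,0,-32,0,0,0,-40,0,0,0,-48,0,0,0,-56,0,0,0,-64]
}}

```text
time: 39.35
tool_pos: [498.8, -112.3, 199.6]
tcp_rot: [1.0, 0.011, -0.0, -0.0]
contact_force: [1.0, -0.6, 0.3]
width: 85.3
gripper_force: 0.0
```

>>> {"method": "send_rows", "body": {
  "targets": [0,0,0,-8,0,0,0,-16,0,0,0,-24,0,0,0,-32,0,0,0,-40,0,0,0,-48,0,0,0,-56,0,0,0,-64]
}}

```text
time: 40.15
tool_pos: [498.8, -112.3, 199.7]
tcp_rot: [0.842, 0.539, -0.0, -0.0]
contact_force: [-0.4, 0.1, 0.2]
width: 85.3
gripper_force: 0.0
```

Run:
```python
from h import *
s=bot.state();print(tool(s),s['joint_pos'])
p,d=cams.snapshot('wrist');cv2.imwrite('pics/w6.png',p)
P=cloud(cams.calibration('wrist'),d,wristT(s));Z=P[...,2];M=mx(P.reshape(-1,3)).reshape(P.shape[:2]+(2,))
for n,c in dict(clamp=(-55,85),sel=(55,85)).items():
    k=(Z>90)&(Z<120)&(np.hypot(M[...,0]-c[0],M[...,1]-c[1])<30)
    if k.sum()<10: continue
    q=M[k].astype(np.float32);print(n,cv2.minAreaRect(q),np.percentile(Z[k],[5,50,95]),"white line at",M[k&(p.min(2)>170)].mean(0))
```

```text
(array([-56.6,  86.9]), np.float64(199.7), 'y-axis deg rel mixer y', np.float64(-127.16), 'F', array([-0.4,  0.1,  0.2]), 'w', 85.3, 't', 40.15) [-4.53214530e-01  3.53384363e-01  1.48102849e+00 -2.39834448e-04
  1.30766460e+00 -2.09602304e-02]
clamp ((-55.238426208496094, 86.97663879394531), (45.26813507080078, 14.108083724975586), 80.68032836914062) [ 95.4953804  102.22488292 103.60872883] white line at [-53.44671127  98.30635319]
sel ((54.1268424987793, 86.5855484008789), (14.404714584350586, 45.887596130371094), 89.93280792236328) [ 94.0648629  108.94704022 110.58054615] white line at [66.71491124 86.34168746]
```

View pics/w6.png

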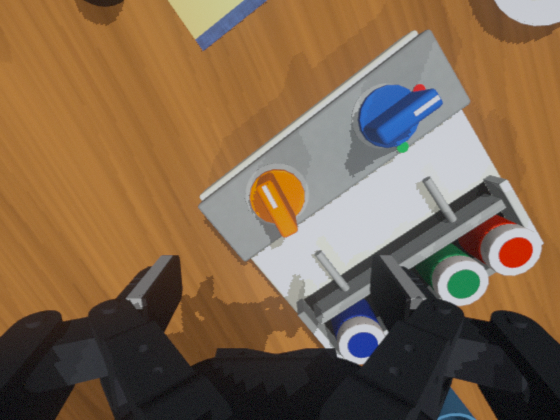

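Clamp wing (275,203) has stayed about 215° from its start while jars stopped at about 182°: one click. I'll add one more click for certainty.

>>> {"method": "send_rows", "body": {
  "targets": [0.001,0.001,0.03,-7,0.001,0.001,0.05,-14,0.001,0.001,0.05,-21,0.001,0.001,0.05,-28,0.001,0.001,0.05,-28,0.001,0.001,0.09,-28,0.001,0.001,0.114,-28,0.001,0.001,0.115,-28]
}}

```text
time: 41.0
tool_pos: [499.0, -111.2, 82.5]
tcp_rot: [0.691, 0.723, -0.001, -0.003]
contact_force: [-0.3, 0.4, -0.3]
width: 85.1
gripper_force: 0.0
```

>>> {"method": "send_rows", "body": {
  "targets": [0,0,0,0,0,0,0,0,0,0,0,0,0,0,0,0,0,0,0,0,0,0,0,0,0,0,0,0,0,0,0,0],
  "fingers": 1
}}

```text
time: 41.8
tool_pos: [500.2, -111.8, 85.4]
tcp_rot: [0.689, 0.725, -0.0, 0.0]
contact_force: [-2.4, 0.1, 5.2]
width: 13.2
gripper_force: 59.6
```

```bash
python3 -c "
from h import *
print(tool(),bot.state()['wrist_torque'],bot.state()['gripper_force'])"
```

```text
(array([-55.1,  87. ]), np.float64(85.4), 'y-axis deg rel mixer y', np.float64(-99.49), 'F', array([-2.4,  0.1,  5.2]), 'w', 13.2, 't', 41.8) [0.01593515 0.45197974 0.01904272] 59.61653172969818
```

>>> {"method": "send_rows", "body": {
  "targets": [0,0,0,4.5,0,0,0,9,0,0,0,13.5,0,0,0,18,0,0,0,22.5,0,0,0,27,0,0,0,31.5,0,0,0,36]
}}

```text
time: 42.6
tool_pos: [500.1, -111.9, 85.4]
tcp_rot: [0.88, 0.475, -0.0, 0.0]
contact_force: [-3.5, -0.1, 4.9]
width: 13.6
gripper_force: 59.7
```

>>> {"method": "send_rows", "body": {
  "targets": [0,0,0,0,0,0,0,0,0,0,0,0,0,0,-0.03,0,0,0,-0.07,8,0,0,-0.11,16,0,0,-0.115,24,0,0,-0.115,32],
  "fingers": 0
}}

```text
time: 43.4
tool_pos: [500.8, -111.9, 201.4]
tcp_rot: [0.977, 0.213, 0.001, 0.001]
contact_force: [-0.5, -0.1, -1.1]
width: 85.6
gripper_force: 0.0
```

>>> {"method": "send_rows", "body": {
  "targets": [0,0,0,6,0,0,0,12.5,0,0,0,12.5]
}}

```text
time: 43.7
tool_pos: [500.3, -111.7, 199.7]
tcp_rot: [0.994, 0.108, -0.0, -0.0]
contact_force: [-0.7, -0.1, 0.4]
width: 85.1
gripper_force: 0.0
```

Run:
```python
from h import *
s=bot.state();print(tool(s),s['joint_pos'].round(3))
p,d=cams.snapshot('wrist');cv2.imwrite('pics/w7.png',p)
P=cloud(cams.calibration('wrist'),d,wristT(s));Z=P[...,2];M=mx(P.reshape(-1,3)).reshape(P.shape[:2]+(2,))
for n,c in dict(clamp=(-55,85),sel=(55,85)).items():
    k=(Z>90)&(Z<120)&(np.hypot(M[...,0]-c[0],M[...,1]-c[1])<30)
    if k.sum()<10: continue
    q=M[k].astype(np.float32);print(n,cv2.minAreaRect(q),np.percentile(Z[k],[5,50,95]),"white line at",M[k&(p.min(2)>170)].mean(0))
for x0 in (-74,-23,28,77):
    k=(np.hypot(M[...,0]-x0,M[...,1]+66)<26)&(Z>75)&(Z<92);print('jar',cv2.minEnclosingCircle(M[k].astype(np.float32)) if k.any() else 0,np.percentile(Z[k],[5,50,95]) if k.any() else 0)
```

```text
(array([-55. ,  87.1]), np.float64(199.7), 'y-axis deg rel mixer y', np.float64(-179.99), 'F', array([-0.7, -0.1,  0.4]), 'w', 85.1, 't', 43.7) [-0.451  0.355  1.478  0.     1.309  0.903]
clamp ((-55.048526763916016, 86.54301452636719), (45.732234954833984, 14.459844589233398), 51.1195068359375) [ 93.74258657 102.1297168  103.68434545] white line at [-47.6325886   95.73843023]
sel ((54.39185333251953, 86.40867614746094), (45.510276794433594, 13.667240142822266), 0.47979575395584106) [106.93969866 109.27075442 110.70303097] white line at [66.8476048  86.26235046]
jar ((-73.47753143310547, -66.00110626220703), 22.229928970336914) [78.34527517 83.5968893  84.84659708]
jar ((-22.61077117919922, -66.1958999633789), 22.13829231262207) [78.79014904 83.6407195  84.89873389]
jar ((27.86960220336914, -66.44646453857422), 22.709453582763672) [78.96250615 83.56255116 84.87178096]
jar ((76.49497985839844, -66.20417785644531), 22.187170028686523) [78.15934443 83.57386598 84.92081752]
```

>>> {"method": "send_rows", "body": {
  "targets": [0.04,0.001,0,0,0.08,0.001,0,0,0.109,0.001,0,0,0.109,0.001,0.03,0,0.109,0.001,0.06,0,0.109,0.001,0.06,0,0.109,0.001,0.06,0]
}}

```text
time: 44.45
tool_pos: [607.2, -89.4, 140.3]
tcp_rot: [0.994, 0.109, -0.0, -0.0]
contact_force: [-0.3, -0.3, 0.7]
width: 85.3
gripper_force: 0.0
```

```bash
python3 -c "
from h import *
print(tool(),bot.state()['joint_pos'].round(3))"
```

```text
(array([54.2, 86. ]), np.float64(140.3), 'y-axis deg rel mixer y', np.float64(-179.88), 'F', array([-0.3, -0.3,  0.7]), 'w', 85.3, 't', 44.45) [-0.339  0.579  1.272 -0.     1.291  1.013]
```

>>> {"method": "send_rows", "body": {
  "targets": [0,0,0.03,0,0,0,0.048,0,0,0,0.049,0,0,0,0.049,0]
}}

```text
time: 44.85
tool_pos: [607.8, -89.6, 92.6]
tcp_rot: [0.994, 0.108, 0.001, 0.001]
contact_force: [-0.0, -0.2, 0.5]
width: 85.6
gripper_force: 0.0
```

>>> {"method": "send_rows", "body": {
  "targets": [0,0,0,0,0,0,0,0,0,0,0,0,0,0,0,0,0,0,0,0,0,0,0,0,0,0,0,0,0,0,0,0],
  "fingers": 1
}}

```text
time: 45.65
tool_pos: [606.9, -88.6, 90.8]
tcp_rot: [0.994, 0.108, -0.0, -0.001]
contact_force: [-1.7, 5.3, 2.9]
width: 12.9
gripper_force: 61.5
```

```bash
python3 -c "
from h import *
print(tool(),bot.state()['wrist_torque'],bot.state()['gripper_force'])"
```

```text
(array([54.1, 86.8]), np.float64(90.8), 'y-axis deg rel mixer y', np.float64(-179.97), 'F', array([-1.7,  5.3,  2.9]), 'w', 12.9, 't', 45.65) [ 0.8730977   0.1235855  -0.09975583] 61.47766292095184
```

Gripped. Press 8 mm down.

>>> {"method": "send_rows", "body": {
  "targets": [0,0,0.002,0,0,0,0.004,0,0,0,0.006,0,0,0,0.0075,0,0,0,0.0085,0,0,0,0.0085,0,0,0,0.0085,0]
}}

```text
time: 46.35
tool_pos: [606.9, -88.7, 83.2]
tcp_rot: [0.994, 0.108, 0.0, -0.0]
contact_force: [-3.4, 6.2, 8.4]
width: 13.5
gripper_force: 62.6
```

```bash
python3 -c "
from h import *
print(tool(),bot.state()['wrist_torque'],bot.state()['gripper_force'])"
```

```text
(array([54.1, 86.7]), np.float64(83.2), 'y-axis deg rel mixer y', np.float64(-179.97), 'F', array([-3.4,  6.2,  8.4]), 'w', 13.5, 't', 46.35) [ 1.03925752  0.57121018 -0.03134048] 62.631821036338806
```

>>> {"method": "send_rows", "body": {
  "targets": [0,0,0,8,0,0,0,16,0,0,0,24,0,0,0,32,0,0,0,40,0,0,0,48,0,0,0,56,0,0,0,64]
}}

```text
time: 47.15
tool_pos: [606.9, -88.1, 83.2]
tcp_rot: [0.899, -0.438, -0.0, -0.001]
contact_force: [-2.9, 8.7, 9.5]
width: 12.9
gripper_force: 62.7
```

```bash
python3 -c "
from h import *
print(tool(),bot.state()['wrist_torque'],bot.state()['gripper_force'])"
```

```text
(array([54.2, 87.3]), np.float64(83.2), 'y-axis deg rel mixer y', np.float64(-244.29), 'F', array([-2.9,  8.7,  9.5]), 'w', 12.9, 't', 47.15) [1.65385987 0.59852109 0.02047005] 62.66364097595215
```

>>> {"method": "send_rows", "body": {
  "targets": [0,0,0,8,0,0,0,16,0,0,0,22,0,0,0,25,0,0,0,26,0,0,0,26,0,0,0,26]
}}

```text
time: 47.85
tool_pos: [607.1, -87.9, 83.2]
tcp_rot: [0.78, -0.626, -0.0, -0.001]
contact_force: [-2.2, 10.0, 8.6]
width: 13.4
gripper_force: 62.7
```

```bash
python3 -c "
from h import *
print(tool(),bot.state()['wrist_torque'],bot.state()['gripper_force'])"
```

```text
(array([54.4, 87.5]), np.float64(83.2), 'y-axis deg rel mixer y', np.float64(-269.97), 'F', array([-2.2, 10. ,  8.6]), 'w', 13.4, 't', 47.85) [1.77863254 0.43648877 0.02161628] 62.695502042770386
```

Turned 90°. Rise 8 mm with it, then release and lift.

>>> {"method": "send_rows", "body": {
  "targets": [0,0,-0.002,0,0,0,-0.004,0,0,0,-0.006,0,0,0,-0.0075,0,0,0,-0.0075,0]
}}

```text
time: 48.35
tool_pos: [607.0, -87.9, 90.0]
tcp_rot: [0.78, -0.626, -0.001, -0.001]
contact_force: [0.1, 8.5, 3.3]
width: 13.1
gripper_force: 61.6
```

>>> {"method": "send_rows", "body": {
  "targets": [0,0,0,0,0,0,0,0,0,0,0,0,0,0,-0.03,0,0,0,-0.07,0,0,0,-0.11,0,0,0,-0.14,0,0,0,-0.14,0],
  "fingers": 0
}}

```text
time: 49.15
tool_pos: [608.3, -90.0, 234.4]
tcp_rot: [0.779, -0.627, 0.004, -0.001]
contact_force: [-1.0, 0.4, -0.4]
width: 85.3
gripper_force: 0.0
```

>>> {"method": "send_rows", "body": {
  "targets": [-0.04,0,0,0,-0.08,0,0,0,-0.12,0,0,0,-0.12,0,0,0,-0.12,0,0,0,-0.12,0,0,0]
}}

```text
time: 49.75
tool_pos: [581.4, 26.9, 229.2]
tcp_rot: [0.779, -0.627, -0.0, 0.0]
contact_force: [-0.5, -0.3, 0.0]
width: 85.5
gripper_force: 0.0
```

Run:
```python
from h import *
s=bot.state();print(tool(s))
p,d=cams.snapshot('wrist');cv2.imwrite('pics/w8.png',p)
P=cloud(cams.calibration('wrist'),d,wristT(s));Z=P[...,2];M=mx(P.reshape(-1,3)).reshape(P.shape[:2]+(2,))
for n,c in dict(clamp=(-55,85),sel=(55,85)).items():
    k=(Z>90)&(Z<120)&(np.hypot(M[...,0]-c[0],M[...,1]-c[1])<30)
    if k.sum()<10: continue
    q=M[k].astype(np.float32);print(n,cv2.minAreaRect(q),np.percentile(Z[k],[5,50,95]),"white line at",M[k&(p.min(2)>170)].mean(0))
p,d=cams.snapshot('top');cv2.imwrite('pics/top9.png',p[160:310,180:500].repeat(2,0).repeat(2,1))
P=cloud(cams.calibration('top'),d);M=mx(P.reshape(-1,3));Z=P[...,2].ravel()
for x0,y0,h in ((-74,-67,84),(-23,-67,84),(28,-67,84),(77,-67,84),(-59,338,49)):
  k=(np.hypot(M[:,0]-x0,M[:,1]-y0)<27)&(abs(Z-h)<8);print('jar',cv2.minEnclosingCircle(M[k].astype(np.float32)))
```

```text
(array([ 54. , 205.1]), np.float64(229.2), 'y-axis deg rel mixer y', np.float64(-270.04), 'F', array([-0.5, -0.3,  0. ]), 'w', 85.5, 't', 49.75)
clamp ((-54.7132453918457, 86.71111297607422), (45.667057037353516, 14.500256538391113), 51.226566314697266) [ 93.54827162 102.13493489 103.67784333] white line at [nan nan]
sel ((54.73994445800781, 86.60855102539062), (45.48666763305664, 13.572990417480469), 89.3392562866211) [106.90585592 109.32973278 110.81719364] white line at [54.73138069 73.9824982 ]
jar ((-74.08232879638672, -68.1835708618164), 22.01797103881836)
jar ((-22.481595993041992, -68.5296630859375), 22.136188507080078)
jar ((28.088544845581055, -68.30891418457031), 22.157865524291992)
jar ((76.84835052490234, -68.66744232177734), 22.003358840942383)
jar ((-59.85926818847656, 349.9742431640625), 14.871543884277344)<stdin>:8: RuntimeWarning: Mean of empty slice.
  ret = um.true_divide(
```

View pics/top9.png

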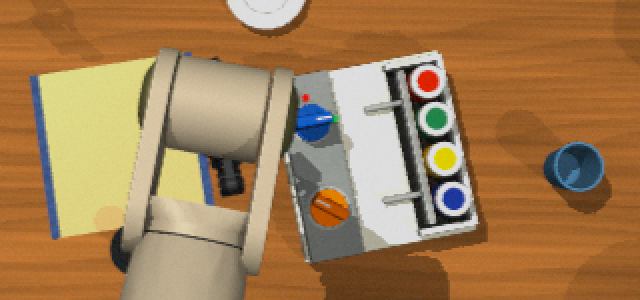

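View pics/w8.png

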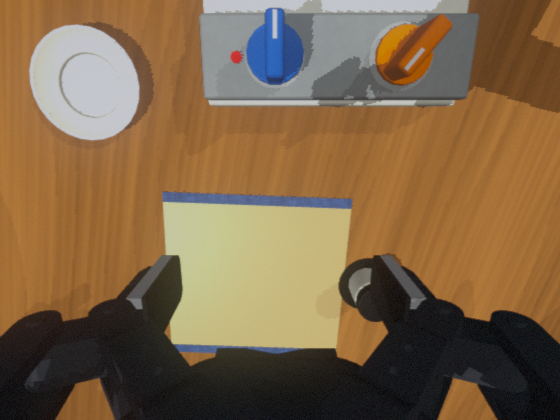

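The four jars are clamped in the row, the selector line (275,25) points to the green dot with the knob up, and the white jar stands on the coaster at (365,290).

```bash
python3 -c "
from rig import close_job
print(close_job())"
```

```text
the job is handed in; nothing more can be done
None
```

I handed the job in at about 50 s; no verdict came back. By my last measurements, the white jar stands on the coaster, all four pigment jars are clamped upright in the row, the clamp clicked twice, and the selector is at RUN and back up.

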